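Line up the washed measuring cylinders on the draining tray by height

TASK

Stand the four washed measuring cylinders on the draining tray, one upright in the middle of each round rubber pad, in order of height along the row: the shortest at the end nearest the tap, so that nothing tall is in the way of its spout, and the tallest at the other end. Do not knock any of them over, and leave them all standing free.

Things in the scene. Friction and masses are not known exactly. Their poses are not given: they have to be found in the camera images.
- cyl10_mid (a point): The smallest and shortest of four loose upright measuring cylinders of milky white plastic: 80 mm tall, round tube 16.5 mm in outside diameter from 16 mm above the underside to the rim, six-sided foot 38 mm across flats, 6 mm thick; about 15 g. Point: on its axis, half-way up (40.0 mm above the underside); z points to the mouth. Which of the four stands where on the bench varies.
- cyl25_mid (a point): The second shortest of four loose upright measuring cylinders of milky white plastic: 105 mm tall, round tube 22 mm in outside diameter from 16 mm above the underside to the rim, six-sided foot 46 mm across flats, 6 mm thick; about 22 g. Point: on its axis, half-way up (52.5 mm above the underside); z points to the mouth. Which of the four stands where on the bench varies.
- cyl50_mid (a point): The second tallest of four loose upright measuring cylinders of milky white plastic: 130 mm tall, round tube 28 mm in outside diameter from 16 mm above the underside to the rim, six-sided foot 54 mm across flats, 6 mm thick; about 34 g. Point: on its axis, half-way up (65.0 mm above the underside); z points to the mouth. Which of the four stands where on the bench varies.
- cyl100_mid (a point): The largest and tallest of four loose upright measuring cylinders of milky white plastic: 160 mm tall, round tube 34 mm in outside diameter from 16 mm above the underside to the rim, six-sided foot 62 mm across flats, 6 mm thick; about 55 g. Point: on its axis, half-way up (80.0 mm above the underside); z points to the mouth. Which of the four stands where on the bench varies.
- pad_a_top (a point): One of four identical fixed round grey rubber pads (76 mm in diameter, 4 mm thick, dark ribs and a dark outer ring on top) in a row along the draining tray, about 90 mm apart. Point: middle of its upper face, 10 mm above the bench; z up. Which place in the row this pad has varies: find it from the positions.
- pad_b_top (a point): One of four identical fixed round grey rubber pads (76 mm in diameter, 4 mm thick, dark ribs and a dark outer ring on top) in a row along the draining tray, about 90 mm apart. Point: middle of its upper face, 10 mm above the bench; z up. Which place in the row this pad has varies: find it from the positions.
- pad_c_top (a point): One of four identical fixed round grey rubber pads (76 mm in diameter, 4 mm thick, dark ribs and a dark outer ring on top) in a row along the draining tray, about 90 mm apart. Point: middle of its upper face, 10 mm above the bench; z up. Which place in the row this pad has varies: find it from the positions.
- pad_d_top (a point): One of four identical fixed round grey rubber pads (76 mm in diameter, 4 mm thick, dark ribs and a dark outer ring on top) in a row along the draining tray, about 90 mm apart. Point: middle of its upper face, 10 mm above the bench; z up. Which place in the row this pad has varies: find it from the positions.
- tray: Fixed white draining tray beyond the cylinders, 400 mm long (its y axis, along the row of pads), 124 mm wide (its x axis), rim 14 mm high, floor 6 mm thick. Origin: centre of its underside. Its place and yaw vary.
- tap_spout (a point): Fixed steel gooseneck tap with a small grey cup sink at its foot, beyond the left or the right end of the tray (varies; a white pump bottle stands at the other end). 265 mm high, about 165 mm along x by 110 mm along y; the column stands 94 mm beyond the spout, which points to the robot. Point: the tip of the spout, 145 mm above the bench.
Not all that is in view belongs to the job. Leave any green or red look-alike of the part that bears cyl25_mid alone.

How it is judged (in metres and radians):
At the end, for the whole second after the job is handed in: All four cylinders stand upright (within 0.08 rad), at rest and released, each on its own pad with its axis within 15 mm of the pad's middle, and along the tray their heights rise steadily from the end nearest the tap to the other end (((y of each of tap_spout, cyl25_mid in the frame of tray above 0 m and y of cyl10_mid in the frame of tray between 0.09 and 0.18 m and y of cyl25_mid in the frame of tray below 0.09 m and y of cyl50_mid in the frame of tray between -0.09 and 0 m and y of cyl100_mid in the frame of tray between -0.18 and -0.09 m) or (y of each of tap_spout, cyl25_mid in the frame of tray below 0 m and y of cyl10_mid in the frame of tray between -0.18 and -0.09 m and y of cyl25_mid in the frame of tray above -0.09 m and y of cyl50_mid in the frame of tray between 0 and 0.09 m and y of cyl100_mid in the frame of tray between 0.09 and 0.18 m)) and (horizontal distance between cyl10_mid and pad_a_top below 0.015 m or horizontal distance between cyl10_mid and pad_b_top below 0.015 m or horizontal distance between cyl10_mid and pad_c_top below 0.015 m or horizontal distance between cyl10_mid and pad_d_top below 0.015 m) and angle between each of cyl10_mid, cyl25_mid, cyl50_mid, cyl100_mid's own z axis and vertical below 0.08 rad and height (world z) of cyl10_mid between 0.046 and 0.055 m and linear speed of each of cyl10, cyl25, cyl50, cyl100 below 0.02 m/s and (horizontal distance between cyl25_mid and pad_a_top below 0.015 m or horizontal distance between cyl25_mid and pad_b_top below 0.015 m or horizontal distance between cyl25_mid and pad_c_top below 0.015 m or horizontal distance between cyl25_mid and pad_d_top below 0.015 m) and height (world z) of cyl25_mid between 0.0585 and 0.0675 m and (horizontal distance between cyl50_mid and pad_a_top below 0.015 m or horizontal distance between cyl50_mid and pad_b_top below 0.015 m or horizontal distance between cyl50_mid and pad_c_top below 0.015 m or horizontal distance between cyl50_mid and pad_d_top below 0.015 m) and height (world z) of cyl50_mid between 0.071 and 0.08 m and (horizontal distance between cyl100_mid and pad_a_top below 0.015 m or horizontal distance between cyl100_mid and pad_b_top below 0.015 m or horizontal distance between cyl100_mid and pad_c_top below 0.015 m or horizontal distance between cyl100_mid and pad_d_top below 0.015 m) and height (world z) of cyl100_mid between 0.086 and 0.095 m); the robot touches nothing.
It fails at once if a measuring cylinder is knocked over (leans more than 0.7 rad) (angle between any of cyl10_mid, cyl25_mid, cyl50_mid, cyl100_mid's own z axis and vertical above 0.7 rad).
It also fails if it takes over 133 s, if anything falls off the work surface, if the arm or the gripper's body presses on something with over 40 N, if the wrist force passes 120 N, or if a joint passes its speed limit or range.

ROBOT

A 7-joint arm with a two-finger parallel gripper is mounted at the origin on the work surface. World frame = base frame: x ahead of the robot, y to its left, z up, the work surface at z = 0. Lengths are in m, angles in degrees, forces in N, time in s.
With the tool pointing down it reaches from about 0.35 to 0.9 m from the base axis. Payload 19.9 kg.
Tool frame: the origin (TCP) lies midway between the tips of the shut fingers; the grasp point (between the pads) lies 19 mm behind it; x points along the fingers, y is the direction in which the jaws open and shut, and the axes are right-handed (so a half turn about x gives the same grasp; the last joint's range is limited). The gripper opens to 85 mm and grips with 20 to 120 N. Pads are 22 mm wide; open, the fingers measure 114 mm over their backs; the gripper's body (76 mm by 85 mm) begins 54 mm behind the grasp point. The pads swing forward as they close: fully open they stand 13 mm farther back than shut.
Start: joints at [-71.133, 23.915, -0.59, 92.452, 0.269, 63.638, -3.037], TCP at [0.226, 0.583, 0.21] pointing down, gripper open.
Joint ranges: [-161.28, 161.28], [-22.2, 115.67], [-73.04, 71.86], [3.21, 147.25], [-68.34, 248.33], [10.77, 114.83], [-161.83, 161.83]. Speed limits (degrees/s): [108.29, 108.29, 136.94, 136.94, 172.46, 172.46, 172.46].

INTERFACE

Orientations are given as [roll, pitch, yaw] about the fixed x, y, z axes, in that order (R = Rz(yaw) Ry(pitch) Rx(roll)).
In Python, from cell import get_state, capture, camera_params, job_done gives the robot as it stands. The module is installed in compiled form; this text tells all that it offers.
- The arm moves only by the tool step_arm, never from a script. Its arguments are lists of equal length, an entry for each row: "dr": the turn, a rotation vector about the world's x, y, z in rad, a list of three; "travel": the shift along the world's x, y, z in m, a list of three; "claw": the finger opening in m, from 0 to 0.0854. In form: {"dr": [[wx, wy, wz], ...], "travel": [[dx, dy, dz], ...], "claw": [claw, ...]}. A call has 1 to 20 rows; each row shifts and turns the commanded pose from where the row before left it; what a row does not reach is not made up. A row lasts 1/10 s, in which the tool goes at most 50 mm and 8.59 degrees, less where a joint would pass 70% of its speed; a pose out of reach is approached as far as the arm can. A call is refused whole if a number of a shift passes 0.05 or a number of a turn 0.15, either way. A call with a gripper value outside its range is refused whole. The fingers move at their own pace and stop on an object; the grip force is fixed at half the most. Time passes only in rows, so rows that do not move let the fingers close. It gives the time, the measured TCP pose, the force and the opening at its end, in the units of the state.
- get_state(): the state, without advancing time (a new reading comes with each control period).
- capture(name): name is "scene" or "top" or "wrist"; returns (picture, depth): 480x640x3 uint8, red, green, blue; 480x640 float32, m along the optical axis (not along the pixel's ray), 0 where there is no reading.
- camera_params(name): a dict with "fx", "fy", "cx", "cy" (pixels), "k1" (the pictures are not rectified: a ray, as slopes to the right and down, at radius r is drawn at 1 + k1 r^2 times it, then the intrinsics apply), "rvec" (rotation vector, rad) and "tvec" (3), from world to camera coordinates, as OpenCV has them. Camera axes: x right, y down, z forward; pixel columns grow to the right and rows downward; lengths in m; the calibration is good to about 2 mm. A picture is of the moment at which its call begins: read the wrist's pose just before it. camera_params takes no time and is no camera call; for the wrist camera it gives the pose at the moment of the call.
- job_done(): hands the job in, once; it reports no verdict.
The state is a dict: "t": time; "q": joint angles; "joint_velocities": joint speeds; "tau": joint torques, N m; "tool_pos": TCP position; "tool_rot": TCP orientation; "force": force on the tool from outside, world axes, zero at the start; "ft_torque": the same for the moment, N m; "gripper_width": opening from 0.0 (shut) to 1.0 (fully open).
Only numpy, scipy, OpenCV 4.12 (cv2) and the standard library are available. Lean on these libraries where they do the work, as an engineer would, in place of code of your own. Each camera call takes 0.05 s, during which the arm holds its last target.

## Working session

There is one attempt and no reset: what is moved stays moved. The work goes in short steps, Python scripts to look and compute and a tool call to move; the robot and the scene stay as the last step left them, time stands still between calls to the robot, and variables do not carry over. Pictures are saved under pics/ and viewed, and the job is handed in when it is done.

Besides the shell and the picture viewer there is one more tool, called after "Call:" by a JSON object that holds its "method" and its "body", one argument or row to a line. step_arm: Moves the arm, as the interface text tells. Its arguments: {"type":"object","properties":{"dr":{"type":"array"},"travel":{"type":"array"},"claw":{"type":"array"}},"required":["dr","travel","claw"]}

```bash
mkdir -p pics; python3 - <<'E'
from cell import *
import cv2
for n in("scene","top"):
    p,d=capture(n); cv2.imwrite(f"pics/{n}0.png",p[:,:,::-1]); import numpy as np; np.save(f"{n}0.npy",d)
    print(n,camera_params(n))
print(get_state())
E
```

```text
scene {'fx': 538.2999436071434, 'fy': 538.2999436071434, 'cx': 317.4833649181883, 'cy': 245.37470867463412, 'k1': 0.03953649017176353, 'rvec': array([ 2.0885309 ,  1.30447778, -0.50407972]), 'tvec': array([-0.21025935, -0.26401519,  1.56828074])}
top {'fx': 577.2249770502582, 'fy': 577.2249770502582, 'cx': 318.28793902977327, 'cy': 238.50259775971261, 'k1': -0.15166430539166964, 'rvec': array([ 2.02504318, -2.20158044,  0.23702319]), 'tvec': array([0.02967105, 0.53473952, 1.39655452])}
{'t': 0.1, 'q': array([-71.13228066,  23.94572966,  -0.59248386,  92.48111377,
         0.26903513,  63.63773768,  -3.03728709]), 'joint_velocities': array([ 0.00113214, -0.11117693,  0.01004831, -0.08238832,  0.05732169,
        0.00219898, -0.01656848]), 'tau': array([ 9.04654880e-04, -8.65808558e+01,  6.79339394e-01, -4.35634625e+01,
        1.89939584e-02,  4.92933745e-03, -2.41585917e-05]), 'tool_pos': array([0.22634643, 0.58222212, 0.20981762]), 'tool_rot': array([ -86.54923344,   89.93680434, -107.79301775]), 'force': array([0.42133255, 0.932567  , 0.18534355]), 'ft_torque': array([-0.04239014,  0.03918096, -0.00557768]), 'gripper_width': 1.0003411810869967}
```

View pics/scene0.png

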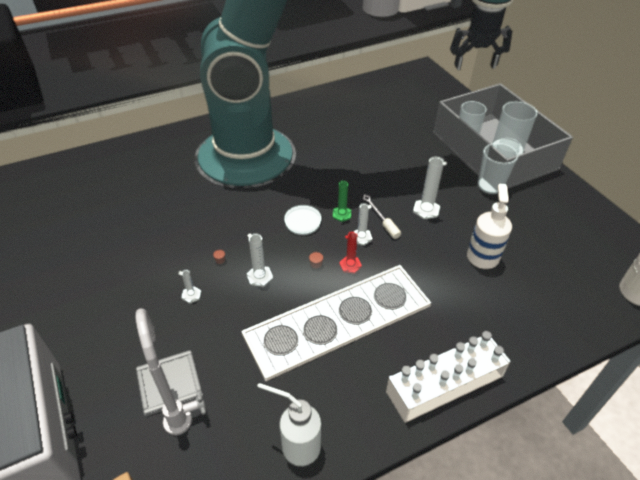

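View pics/top0.png

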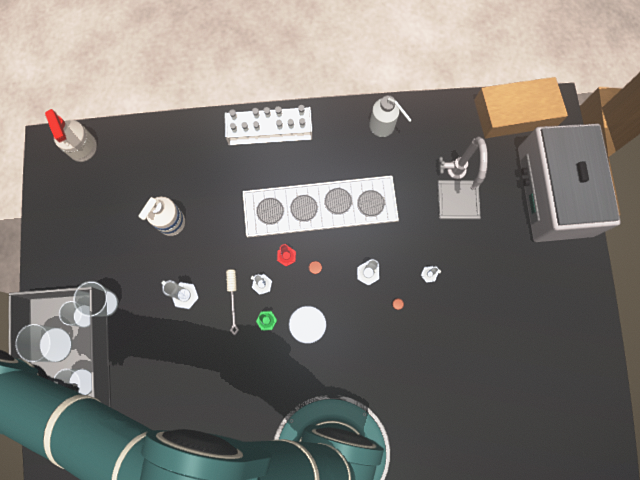

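Top view: four white cylinders, tallest at (185,295), then (261,283), (368,271) and (431,273). Look-alikes are red (286,255), green (266,320), the pump bottle (165,215), the vials (268,125) and the box glassware. The tap is at (475,165), to the right of the tray. I'll crop in close and measure.

```bash
cat > h.py <<'E'
import numpy as np, cv2
from cell import *
def ray(P,u,v):
    x=(u-P['cx'])/P['fx'];y=(v-P['cy'])/P['fy'];rd=np.hypot(x,y)
    r=rd
    for _ in range(30): r=rd/(1+P['k1']*r*r)
    s=r/rd if rd>0 else 1
    R=cv2.Rodrigues(np.array(P['rvec'],float))[0]
    o=-R.T@P['tvec']; return o,R.T@np.array([x*s,y*s,1.])
def onz(P,u,v,z):
    o,d=ray(P,u,v); return o+d*(z-o[2])/d[2]
def proj(P,X):
    R=cv2.Rodrigues(np.array(P['rvec'],float))[0]
    c=R@np.array(X)+P['tvec'];x,y=c[0]/c[2],c[1]/c[2];k=1+P['k1']*(x*x+y*y)
    return P['fx']*x*k+P['cx'],P['fy']*y*k+P['cy']
E
python3 - <<'E'
from h import *
p=cv2.imread('pics/top0.png');P=camera_params('top')
c=p[165:315,145:455]; cv2.imwrite('pics/crop0.png',cv2.resize(c,None,fx=2.5,fy=2.5,interpolation=cv2.INTER_CUBIC))
# cylinders: bright low-sat
hsv=cv2.cvtColor(p,cv2.COLOR_BGR2HSV)
m=((hsv[...,2]>110)&(hsv[...,1]<60)).astype(np.uint8)
n,l,s,ce=cv2.connectedComponentsWithStats(m)
for i in range(1,n):
    if s[i,4]>60 and 150<ce[i][0]<460 and 165<ce[i][1]<345: print(s[i],ce[i].round(1),onz(P,*ce[i],0.006).round(4))
# pads: dark inside tray polygon
i=[i for i in range(1,n) if s[i,4]>3000 and 165<ce[i][1]<240]
for i in i:
    cs,_=cv2.findContours((l==i).astype(np.uint8),cv2.RETR_CCOMP,cv2.CHAIN_APPROX_NONE)
    big=max(cs,key=cv2.contourArea); hull=cv2.convexHull(big)
    print('tray',[onz(P,*q,0.014)[:2].round(4) for q in cv2.boxPoints(cv2.minAreaRect(hull))])
    hm=np.zeros_like(m);cv2.fillPoly(hm,[hull],1);hm=cv2.erode(hm,np.ones((7,7)))
    g=((hsv[...,2]<140)&(hm>0)).astype(np.uint8); g=cv2.morphologyEx(g,cv2.MORPH_CLOSE,np.ones((5,5)));g=cv2.morphologyEx(g,cv2.MORPH_OPEN,np.ones((7,7)))
    cc,_=cv2.findContours(g,cv2.RETR_EXTERNAL,cv2.CHAIN_APPROX_NONE)
    for k in cc:
        if cv2.contourArea(k)>200:
            (u,v),(a,b),t=cv2.fitEllipse(k); w=onz(P,u,v,0.010); e=onz(P,u+a/2,v,0.010)
            print('pad',round(u,1),round(v,1),round(a,1),round(b,1),w.round(4),'r',round(np.linalg.norm(e-w),4))
E
```

```text
[440 157  29  22 332] [453.6 167.5] [ 0.7119 -0.3982  0.006 ]
[ 242  175  157   63 7249] [319.4 205.8] [ 0.6341 -0.0264  0.006 ]
[ 138  196   47   40 1092] [161.7 214.5] [0.646  0.3936 0.006 ]
[357 259  23  26 469] [368.3 271.7] [ 0.448  -0.1374  0.006 ]
[421 266  20  17 248] [430.  273.4] [ 0.4301 -0.297   0.006 ]
[226 269  12  66 339] [231.6 292.6] [0.4233 0.2176 0.006 ]
[250 274  22  21 342] [261.  283.4] [0.4408 0.1406 0.006 ]
[161 280  38  29 729] [180.2 293.2] [0.432  0.3509 0.006 ]
[ 289  306   38   38 1138] [307.1 324.3] [0.3269 0.0308 0.006 ]
tray [array([ 0.813 , -0.6294]), array([ 0.8149, -0.8915]), array([ 0.482 , -0.8387]), array([ 0.4891, -0.5911])]
pad 547.5 213.2 24.3 64.1 [ 0.5636 -0.6381  0.01  ] r 0.0348
pad 578.3 176.1 65.2 117.5 [ 0.6615 -0.7474  0.01  ] r 0.0987
tray [array([0.6922, 0.1789]), array([ 0.7033, -0.2314]), array([ 0.5731, -0.2296]), array([0.5632, 0.1728])]
```

View pics/crop0.png

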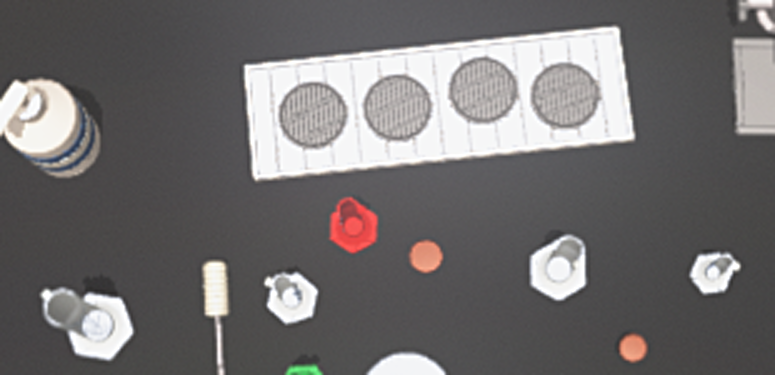

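```bash
python3 - <<'E'
from h import *
p=cv2.imread('pics/top0.png');P=camera_params('top');d=np.load('top0.npy')
R=cv2.Rodrigues(P['rvec'])[0];print('cam',(-R.T@P['tvec']).round(3))
hsv=cv2.cvtColor(p,cv2.COLOR_BGR2HSV)
g=np.zeros(p.shape[:2],np.uint8);g[180:232,248:393]=hsv[180:232,248:393,2]<185
g=cv2.morphologyEx(g,cv2.MORPH_OPEN,np.ones((3,3)));g=cv2.morphologyEx(g,cv2.MORPH_CLOSE,np.ones((5,5)));g=cv2.morphologyEx(g,cv2.MORPH_OPEN,np.ones((9,9)))
vis=p.copy()
cc,_=cv2.findContours(g,cv2.RETR_EXTERNAL,cv2.CHAIN_APPROX_NONE)
for k in cc:
    if len(k)>30:
        (u,v),(a,b),t=cv2.fitEllipse(k);w=onz(P,u,v,.01);cv2.drawMarker(vis,(round(u),round(v)),(0,0,255),0,5)
        print('pad',round(u,1),round(v,1),round(a,1),round(b,1),w.round(4),'diam',round(np.linalg.norm(onz(P,u+a/2,v,.01)-onz(P,u-a/2,v,.01)),4))
m=((hsv[...,2]>90)&(hsv[...,1]<70)).astype(np.uint8)
n,l,s,ce=cv2.connectedComponentsWithStats(m)
for name,(u,v),af,h in(('c100',(190,297),62,160),('c25',(262,284),46,105),('c50',(369,272),54,130),('c10',(430,274),38,80)):
    i=l[v,u]; vv,uu=np.nonzero(l==i); W=[]
    for a,b in zip(uu,vv):
        o,r=ray(P,a,b)
        if d[b,a]>0: W.append(o+r*d[b,a])   # r has cam z=1
    W=np.array(W);f=W[(W[:,2]>0.0)&(W[:,2]<.010)]
    c,rad=cv2.minEnclosingCircle((f[:,:2]*1000).astype(np.float32))
    t=W[W[:,2]>h*.001-.004]
    print(name,'foot n',len(f),'z',np.median(f[:,2]).round(4),'circle',np.round(c,1),round(rad,1),'exp',round(af/3**.5,1),'zmax',W[:,2].max().round(3),'rim n',len(t),t.mean(0).round(4) if len(t) else '')
    c=np.array(c)/1000
    for z in(.006,h/1000): 
        q=proj(P,[*c,z]);cv2.circle(vis,(round(q[0]),round(q[1])),1,(0,0,255),-1);print(z,np.round(q,1))
cv2.imwrite('pics/crop1.png',cv2.resize(vis[180:315,145:455],None,fx=2.5,fy=2.5,interpolation=cv2.INTER_NEAREST))
E
```

```text
cam [0.231 0.015 1.478]
pad 384.5 227.0 9.2 18.7 [ 0.5617 -0.1913  0.01  ] diam 0.0241
pad 370.2 200.1 17.0 21.3 [ 0.6375 -0.1614  0.01  ] diam 0.045
pad 257.0 184.3 9.8 23.8 [0.706  0.1343 0.01  ] diam 0.0262
c100 foot n 270 z 0.0053 circle [438.8 355.4] 54.0 exp 35.8 zmax 0.164 rim n 49 [0.4265 0.3414 0.1598]
0.006 [178.4 290.7]
0.16 [163.  282.6]
c25 foot n 163 z 0.0055 circle [441.2 143.4] 31.1 exp 26.6 zmax 0.11 rim n 28 [0.4398 0.1442 0.1047]
0.006 [259.9 283.3]
0.105 [255.9 277.8]
c50 foot n 193 z 0.0057 circle [ 450.  -138.1] 36.1 exp 31.2 zmax 0.135 rim n 36 [ 0.4418 -0.1376  0.13  ]
0.006 [368.5 271. ]
0.13 [373.1 262.9]
c10 foot n 103 z 0.0049 circle [ 432.7 -299.5] 27.2 exp 21.9 zmax 0.086 rim n 23 [ 0.4262 -0.2972  0.0812]
0.006 [430.9 272.3]
0.08 [436.6 267.7]
```

View pics/crop1.png

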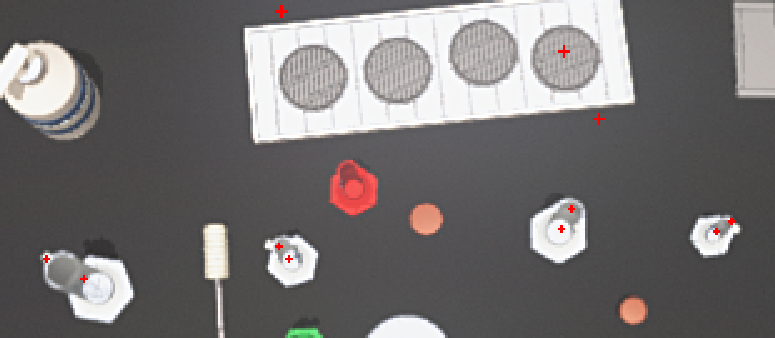

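```bash
python3 - <<'E'
from h import *
p=cv2.imread('pics/top0.png');P=camera_params('top');d=np.load('top0.npy')
hsv=cv2.cvtColor(p,cv2.COLOR_BGR2HSV); vis=p.copy()
print(p[207,255:390:2].mean(1).astype(int) if 0 else hsv[205,255:395,2])
gb=cv2.GaussianBlur(p,(0,0),2.0)[...,1]
g=np.zeros(p.shape[:2],np.uint8);g[185:228,252:390]=(gb[185:228,252:390]<190)
cc,_=cv2.findContours(g,cv2.RETR_EXTERNAL,cv2.CHAIN_APPROX_NONE)
for k in cc:
    if cv2.contourArea(k)>150:
        (u,v),(a,b),t=cv2.fitEllipse(k);w=onz(P,u,v,.01);cv2.drawMarker(vis,(round(u),round(v)),(0,0,255),0,5)
        print('pad',round(u,1),round(v,1),round(a,1),round(b,1),w.round(4))
foot=((p.min(2)>150)).astype(np.uint8)
for name,(u,v),af,h in(('c100',(190,297),62,160),('c25',(262,284),46,105),('c50',(369,272),54,130),('c10',(430,274),38,80)):
    w0=onz(P,u,v,.006);W=[]
    for b in range(v-30,v+30):
        for a in range(u-35,u+35):
            if d[b,a]<=0 or hsv[b,a,1]>70:continue
            o,r=ray(P,a,b);w=o+r*d[b,a]
            if hsv[b,a,2]>90: W.append(w)
    W=np.array(W)
    W=W[np.linalg.norm(W[:,:2]-w0[:2],axis=1)<.08]
    t=W[(W[:,2]>.025)&(W[:,2]<h*.001-.015)]   # tube wall
    # circle fit with known radius on wall points
    from scipy.optimize import least_squares
    rr={160:17,105:11,130:14,80:8.25}[h]/1000
    s=least_squares(lambda c:np.hypot(t[:,0]-c[0],t[:,1]-c[1])-rr,w0[:2]+np.array([.0,0]),loss='soft_l1',f_scale=.001)
    print(name,'wall',len(t),s.x.round(4),'res',np.median(np.abs(s.fun)).round(4), 'disc guess',w0.round(3))
    for z in(.006,h/1000):
        q=proj(P,[*s.x,z]);cv2.circle(vis,(round(q[0]),round(q[1])),1,(0,0,255),-1)
cv2.imwrite('pics/crop2.png',cv2.resize(vis[180:315,145:455],None,fx=2.5,fy=2.5,interpolation=cv2.INTER_NEAREST))
E
```

```text
[252 255 234 142 142 193 146 194 152 194 151 195 153 197 169 198 165 183
 167 176 175 167 180 174 194 130 127 181 240 252 249 237 237 251 255 210
 138 171 161 199 174 194 156 198 174 198 171 182 171 183 174 151 181 175
 198 178 196 165 194 155 188 140 207 252 244 231 249 248 251 255 203 136
 160 164 197 165 199 178 199 175 184 170 184 182 173 172 160 197 179 195
 168 194 165 204 168 150 220 237 235 250 250 255 189 136 174 198 178 193
 166 189 167 186 158 189 167 194 177 194 172 177 171 167 147 168 175 180
 190 151 138 191 224 234 249 248 247 247 247 248 243 234]
pad 391.6 224.0 4.9 100.4 [ 0.5683 -0.2108  0.01  ]
pad 269.6 210.6 24.8 25.6 [0.6308 0.1054 0.01  ]
pad 303.5 207.8 24.6 25.0 [0.6309 0.0158 0.01  ]
pad 370.7 203.0 24.6 25.6 [ 0.6295 -0.1619  0.01  ]
pad 337.9 200.7 24.5 25.5 [ 0.6428 -0.0761  0.01  ]
c100 wall 256 [0.4268 0.3413] res 0.001 disc guess [0.42  0.326 0.006]
c25 wall 84 [0.438 0.14 ] res 0.0014 disc guess [0.439 0.138 0.006]
c50 wall 130 [ 0.445  -0.1362] res 0.0011 disc guess [ 0.447 -0.139  0.006]
c10 wall 38 [ 0.4285 -0.2936] res 0.0007 disc guess [ 0.428 -0.297  0.006]
```

View pics/crop2.png

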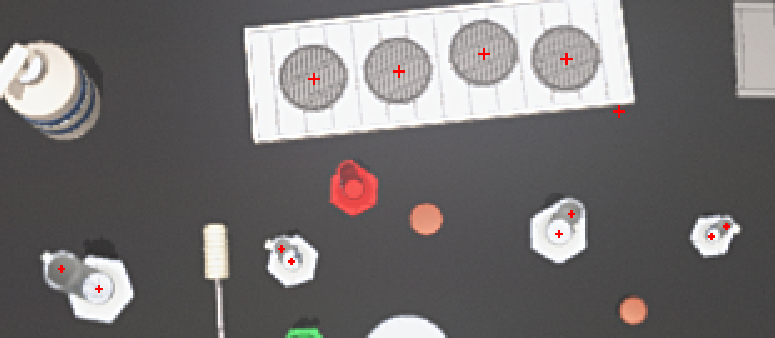

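```bash
python3 - <<'E'
from h import *
from scipy.spatial.transform import Rotation as R
s=get_state();print(R.from_euler('xyz',s['tool_rot'],degrees=True).as_matrix().round(3),s['tool_pos'])
p,d=capture('wrist');cv2.imwrite('pics/w0.png',p[:,:,::-1]);print(camera_params('wrist'))
E
```

```text
[[-0.     0.362  0.932]
 [-0.001  0.932 -0.362]
 [-1.    -0.001  0.   ]] [0.22634643 0.58222212 0.20981762]
{'fx': 376.6949940983232, 'fy': 376.6949940983232, 'cx': 319.6828069911801, 'cy': 242.85313252924752, 'k1': -0.0453943656811319, 'rvec': array([-2.3845501 , -1.63389084, -0.23797826]), 'tvec': array([-0.62432885, -0.0383616 ,  0.37983074])}
```

Call:
{"method": "step_arm", "body": {
  "dr": [
    [0,0,-0.06],
    [0,0,-0.06],
    [0,0,-0.06],
    [0,0,-0.06],
    [0,0,-0.06],
    [0,0,-0.06],
    [0,0,-0.06],
    [0,0,-0.06],
    [0,0,-0.06],
    [0,0,-0.06],
    [0,0,-0.06],
    [0,0,-0.06],
    [0,0,-0.06],
    [0,0,-0.06],
    [0,0,-0.06],
    [0,0,-0.06],
    [0,0,-0.06],
    [0,0,-0.06],
    [0,0,-0.06],
    [0,0,-0.06]
  ],
  "travel": [
    [0.02,-0.02,0.01],
    [0.025,-0.03,0.01],
    [0.025,-0.035,0.01],
    [0.025,-0.035,0],
    [0.025,-0.035,0],
    [0.025,-0.035,0],
    [0.025,-0.035,0],
    [0.02,-0.035,0],
    [0.012,-0.04,0],
    [0,-0.04,0],
    [0,-0.04,0],
    [0,-0.04,0],
    [0,-0.04,0],
    [0,-0.04,0],
    [0,-0.04,0],
    [0,-0.04,0],
    [0,-0.04,0],
    [0,-0.04,0],
    [0,-0.04,0],
    [0,-0.04,0]
  ],
  "claw": [0.0854,0.0854,0.0854,0.0854,0.0854,0.0854,0.0854,0.0854,0.0854,0.0854,0.0854,0.0854,0.0854,0.0854,0.0854,0.0854,0.0854,0.0854,0.0854,0.0854]
}}

```text
t: 2.15
tool_pos: [0.4278, -0.1594, 0.2406]
tool_rot: [131.4, 90.0, 41.2]
force: [0.5, 0.5, -0.5]
gripper_width: 0.996
```

Call:
{"method": "step_arm", "body": {
  "dr": [
    [0,0,0],
    [0,0,0],
    [0,0,0],
    [0,0,0],
    [0,0,0]
  ],
  "travel": [
    [0,-0.04,-0.01],
    [0,-0.04,-0.01],
    [0,-0.035,-0.02],
    [0,-0.019,-0.02],
    [0,0,0]
  ],
  "claw": [0.0854,0.0854,0.0854,0.0854,0.0854]
}}

```text
t: 2.65
tool_pos: [0.4263, -0.2938, 0.1783]
tool_rot: [-88.9, 89.8, -179.2]
force: [-0.5, 0.8, -0.7]
gripper_width: 1.0
```

```bash
cat > w.py <<'E'
from h import *
import sys
from scipy.spatial.transform import Rotation as R
def state():
    s=get_state();M=R.from_euler('xyz',s['tool_rot'],degrees=True).as_matrix()
    print('t',round(s['t'],2),'pos',s['tool_pos'].round(4),'x',M[:,0].round(3),'jaw',np.degrees(np.arctan2(M[1,1],M[0,1])).round(1),'w',round(s['gripper_width'],3));return s,M
if __name__=='__main__':
    s,M=state();P=camera_params('wrist');p,d=capture('wrist');n=sys.argv[1]
    cv2.imwrite(f'pics/{n}.png',p[:,:,::-1]);np.savez(f'{n}.npz',p=p,d=d,**{k:np.array(v) for k,v in P.items()})
    o,r=ray(P,P['cx'],P['cy']);print('cam',o.round(3),r.round(2))
E
python3 w.py w1
```

```text
t 2.65 pos [ 0.4263 -0.2938  0.1783] x [-0.004 -0.    -1.   ] jaw -0.3 w 1.0
cam [ 0.427 -0.221  0.342] [-0.   -0.29 -0.96]
```

View pics/w1.png

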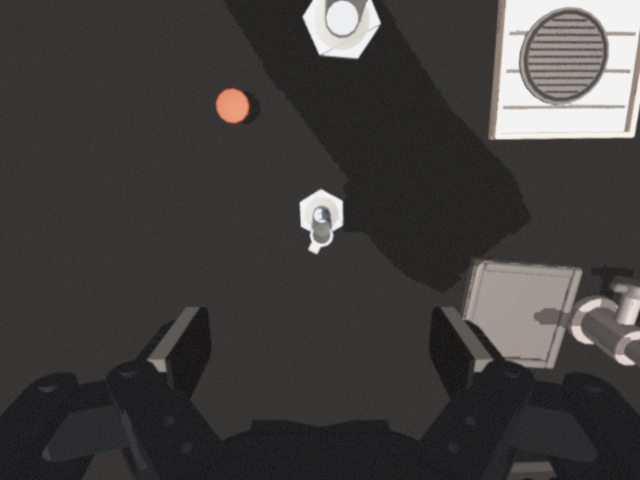

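Wrist picture: the cylinder's foot is at (322,213) and its rim at (321,232). The spout points down, which is −y and across the jaws as I wanted. The right-hand pad is at (565,57). I'll check the axis and that pad from here.

```bash
python3 - <<'E'
from h import *
z=np.load('w1.npz');P={k:z[k] for k in z.files};P={k:(float(v) if v.ndim==0 else v) for k,v in P.items()}
print('foot',onz(P,322,213,.006),'rim',onz(P,321,233,.08),'pad',onz(P,565,57,.01))
E
```

```text
foot [ 0.42778967 -0.29332084  0.006     ] rim [ 0.42689625 -0.29203865  0.08      ] pad [ 0.62816009 -0.16117064  0.01      ]
```

Call:
{"method": "step_arm", "body": {
  "dr": [
    [0,0,0],
    [0,0,0],
    [0,0,0],
    [0,0,0],
    [0,0,0],
    [0,0,0],
    [0,0,0],
    [0,0,0],
    [0,0,0],
    [0,0,0],
    [0,0,0],
    [0,0,0],
    [0,0,0],
    [0,0,0],
    [0,0,0],
    [0,0,0],
    [0,0,0],
    [0,0,0],
    [0,0,0]
  ],
  "travel": [
    [0.0013,0.0006,-0.02],
    [0,0,-0.025],
    [0,0,-0.025],
    [0,0,-0.025],
    [0,0,-0.025],
    [0,0,-0.02],
    [0,0,-0.012],
    [0,0,-0.004],
    [0,0,0],
    [0,0,0],
    [0,0,0],
    [0,0,0],
    [0,0,0],
    [0,0,0],
    [0,0,0],
    [0,0,0],
    [0,0,0],
    [0,0,0],
    [0,0,0]
  ],
  "claw": [0.0854,0.0854,0.0854,0.0854,0.0854,0.0854,0.0854,0.0854,0.07,0.06,0.05,0.04,0.03,0.025,0.02,0.015,0.01,0.01,0.01]
}}

```text
t: 4.6
tool_pos: [0.4298, -0.2909, 0.0244]
tool_rot: [-75.7, 90.0, -165.7]
force: [-0.2, -0.0, -0.6]
gripper_width: 0.175
```

Call:
{"method": "step_arm", "body": {
  "dr": [
    [0,0,0],
    [0,0,0],
    [0,0,0],
    [0,0,0],
    [0,0,0],
    [0,0,0],
    [0,0,0],
    [0,0,0],
    [0,0,0],
    [0,0,0],
    [0,0,0],
    [0,0,0],
    [0,0,0],
    [0,0,0]
  ],
  "travel": [
    [0,0,0.01],
    [0,0,0.02],
    [0,0,0.02],
    [0.01,0.007,0],
    [0.02,0.013,0],
    [0.025,0.017,0],
    [0.03,0.02,0],
    [0.03,0.02,0],
    [0.03,0.02,0],
    [0.025,0.017,0],
    [0.02,0.012,0],
    [0.009,0.005,0],
    [0,0,0],
    [0,0,0]
  ],
  "claw": [0.01,0.01,0.01,0.01,0.01,0.01,0.01,0.01,0.01,0.01,0.01,0.01,0.01,0.01]
}}

```text
t: 6.0
tool_pos: [0.6278, -0.1608, 0.0743]
tool_rot: [-57.7, 90.0, -147.8]
force: [-0.0, -1.2, 0.2]
gripper_width: 0.176
```

```bash
python3 w.py w2
```

```text
t 6.0 pos [ 0.6278 -0.1608  0.0743] x [-0.001 -0.    -1.   ] jaw -0.1 w 0.176
cam [ 0.628 -0.088  0.238] [-0.   -0.29 -0.96]
```

View pics/w2.png

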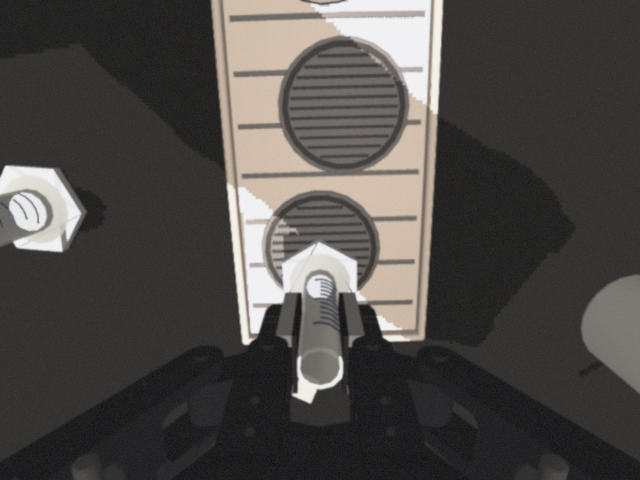

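The wrist picture shows c10 held upright with its foot at about (320,283). Its target pad is at (321,246), with the next pad at (344,104). I'll check the offset.

```bash
cat >> h.py <<'E'
def load(n):
    z=np.load(n+'.npz');return {k:(float(z[k]) if z[k].ndim==0 else z[k]) for k in z.files}
E
python3 - <<'E'
from h import *
P=load('w2')
print('pad',onz(P,321,246,.01),'pad2',onz(P,344,104,.01),'foot',onz(P,320,283,.056),'rim',onz(P,320,367,.130))
E
```

```text
pad [ 0.62856837 -0.15839948  0.01      ] pad2 [ 0.64164578 -0.07326791  0.01      ] foot [ 0.62793159 -0.16435715  0.056     ] rim [ 0.62792355 -0.1635964   0.13      ]
```

Call:
{"method": "step_arm", "body": {
  "dr": [
    [0,0,0],
    [0,0,0],
    [0,0,0],
    [0,0,0],
    [0,0,0],
    [0,0,0],
    [0,0,0],
    [0,0,0],
    [0,0,0],
    [0,0,0],
    [0,0,0],
    [0,0,0],
    [0,0,0]
  ],
  "travel": [
    [0.001,0.004,-0.01],
    [0,0,-0.012],
    [0,0,-0.01],
    [0,0,-0.005],
    [0,0,-0.002],
    [0,0,-0.0005],
    [0,0,0],
    [0,0,0],
    [0,0,0],
    [0,0,0],
    [0,0,0],
    [0,0,0],
    [0,0,0]
  ],
  "claw": [0.01,0.01,0.01,0.01,0.01,0.01,0.01,0.02,0.03,0.04,0.05,0.06,0.06]
}}

```text
t: 7.35
tool_pos: [0.6298, -0.1559, 0.0349]
tool_rot: [-73.2, 90.0, -163.2]
force: [-0.2, 0.0, 0.1]
gripper_width: 0.701
```

Call:
{"method": "step_arm", "body": {
  "dr": [
    [0,0,0],
    [0,0,0],
    [0,0,0],
    [0,0,0],
    [0,0,0],
    [0,0,0],
    [0,0,0],
    [0,0,0],
    [0,0,0],
    [0,0,0],
    [0,0,0],
    [0,0,0],
    [0,0,0],
    [0,0,0],
    [0,0,0]
  ],
  "travel": [
    [0,0,0.015],
    [0,0,0.035],
    [0,0,0.04],
    [0,0,0.04],
    [0,0,0.015],
    [-0.01,0.016,0],
    [-0.02,0.03,0],
    [-0.027,0.041,0],
    [-0.027,0.041,0],
    [-0.027,0.041,0],
    [-0.027,0.041,0],
    [-0.027,0.041,0],
    [-0.02,0.032,0],
    [-0.007,0.013,0],
    [0,0,0]
  ],
  "claw": [0.06,0.06,0.0854,0.0854,0.0854,0.0854,0.0854,0.0854,0.0854,0.0854,0.0854,0.0854,0.0854,0.0854,0.0854]
}}

```text
t: 8.85
tool_pos: [0.4368, 0.1421, 0.1804]
tool_rot: [-173.5, 89.9, 96.7]
force: [0.1, 0.5, -0.1]
gripper_width: 0.997
```

```bash
python3 w.py w3
```

```text
t 8.85 pos [0.4368 0.1421 0.1804] x [-0.     0.001 -1.   ] jaw 0.2 w 0.997
cam [0.436 0.215 0.344] [ 0.   -0.29 -0.96]
```

View pics/w3.png

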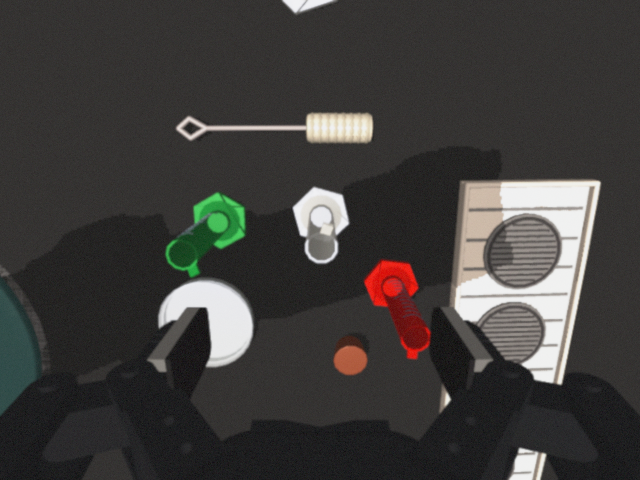

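The wrist picture shows white c25 with its foot at (321,215) and rim at (321,246). It stands between green (218,222) and red (391,285). I'll check the finger clearances.

```bash
python3 - <<'E'
from h import *
P=load('w3')
for n,u,v,z in(('foot',321,215,.006),('rim',321,246,.105),('redbase',391,286,.02),('redrim',416,338,.105),('greenbase',217,222,.02),('greenrim',184,253,.105),('padL',523,250,.01),('padL2',511,334,.01)): print(n,onz(P,u,v,z).round(4))
E
```

```text
foot [0.438  0.1404 0.006 ]
rim [0.4376 0.1412 0.105 ]
redbase [0.5036 0.0762 0.02  ]
redrim [0.5066 0.072  0.105 ]
greenbase [0.3457 0.1368 0.02  ]
greenrim [0.3455 0.1358 0.105 ]
padL [0.629  0.1088 0.01  ]
padL2 [0.6315 0.0193 0.01  ]
```

Call:
{"method": "step_arm", "body": {
  "dr": [
    [0,0,0],
    [0,0,0],
    [0,0,0],
    [0,0,0],
    [0,0,0],
    [0,0,0],
    [0,0,0],
    [0,0,0],
    [0,0,0],
    [0,0,0],
    [0,0,0],
    [0,0,0],
    [0,0,0],
    [0,0,0],
    [0,0,0],
    [0,0,0],
    [0,0,0],
    [0,0,0]
  ],
  "travel": [
    [0.001,-0.001,-0.02],
    [0,0,-0.025],
    [0,0,-0.025],
    [0,0,-0.025],
    [0,0,-0.025],
    [0,0,-0.015],
    [0,0,-0.006],
    [0,0,0],
    [0,0,0],
    [0,0,0],
    [0,0,0],
    [0,0,0],
    [0,0,0],
    [0,0,0],
    [0,0,0],
    [0,0,0],
    [0,0,0],
    [0,0,0]
  ],
  "claw": [0.065,0.065,0.065,0.065,0.065,0.065,0.065,0.065,0.055,0.05,0.045,0.04,0.035,0.03,0.025,0.02,0.015,0.015]
}}

```text
t: 10.7
tool_pos: [0.4387, 0.1391, 0.0389]
tool_rot: [-88.1, 90.0, -178.1]
force: [0.1, -0.4, 2.8]
gripper_width: 0.24
```

Call:
{"method": "step_arm", "body": {
  "dr": [
    [0,0,0],
    [0,0,0],
    [0,0,0],
    [0,0,0],
    [0,0,0],
    [0,0,0],
    [0,0,0],
    [0,0,0],
    [0,0,0],
    [0,0,0],
    [0,0,0],
    [0,0,0],
    [0,0,0],
    [0,0,0],
    [0,0,0],
    [0,0,0],
    [0,0,0],
    [0,0,0],
    [0,0,0],
    [0,0,0]
  ],
  "travel": [
    [0,0,0.01],
    [0,0,0.025],
    [0,0,0.035],
    [0,0,0.035],
    [0,0,0.025],
    [0.01,-0.01,0],
    [0.02,-0.021,0],
    [0.028,-0.03,0],
    [0.028,-0.03,0],
    [0.028,-0.03,0],
    [0.028,-0.03,0],
    [0.028,-0.03,0],
    [0.02,-0.022,0],
    [0.01,-0.01,0],
    [0.003,-0.003,0],
    [0,0,-0.02],
    [0,0,-0.03],
    [0,0,-0.025],
    [0,0,-0.01],
    [0,0,0]
  ],
  "claw": [0.015,0.015,0.015,0.015,0.015,0.015,0.015,0.015,0.015,0.015,0.015,0.015,0.015,0.015,0.015,0.015,0.015,0.015,0.015,0.015]
}}

```text
t: 12.7
tool_pos: [0.641, -0.0758, 0.0833]
tool_rot: [-97.9, 89.9, 172.1]
force: [0.6, 0.6, 0.4]
gripper_width: 0.238
```

```bash
python3 w.py w4
```

```text
t 12.7 pos [ 0.641  -0.0758  0.0833] x [-0.002  0.    -1.   ] jaw 0.1 w 0.238
cam [ 0.641 -0.003  0.247] [-0.   -0.29 -0.96]
```

View pics/w4.png

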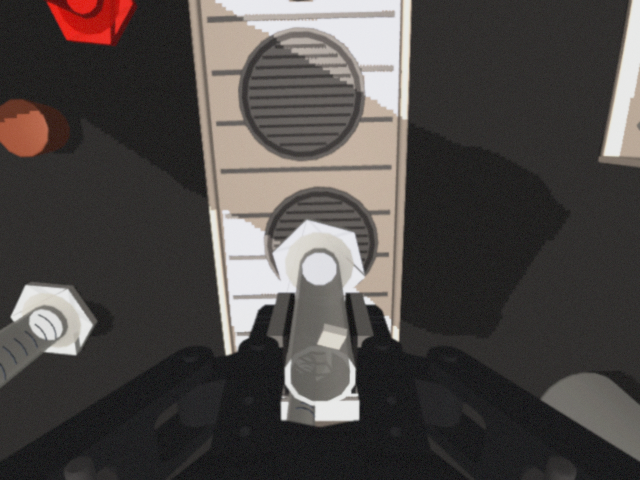

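```bash
python3 - <<'E'
from h import *
P=load('w4')
print('pad',onz(P,320.5,246,.01),'pad2',onz(P,302,94.5,.01),'foot',onz(P,319,263,.05),'rim',onz(P,320,373,.149))
E
```

```text
pad [ 0.64136346 -0.07615506  0.01      ] pad2 [0.63015848 0.01767053 0.01      ] foot [ 0.64051228 -0.07367107  0.05      ] rim [ 0.64116786 -0.07379629  0.149     ]
```

Call:
{"method": "step_arm", "body": {
  "dr": [
    [0,0,0],
    [0,0,0],
    [0,0,0],
    [0,0,0],
    [0,0,0],
    [0,0,0],
    [0,0,0],
    [0,0,0],
    [0,0,0],
    [0,0,0],
    [0,0,0],
    [0,0,0],
    [0,0,0]
  ],
  "travel": [
    [0.001,-0.002,-0.008],
    [0,0,-0.01],
    [0,0,-0.009],
    [0,0,-0.005],
    [0,0,-0.002],
    [0,0,0],
    [0,0,0],
    [0,0,0],
    [0,0,0],
    [0,0,0],
    [0,0,0],
    [0,0,0],
    [0,0,0]
  ],
  "claw": [0.015,0.015,0.015,0.015,0.015,0.015,0.015,0.022,0.03,0.04,0.05,0.06,0.06]
}}

```text
t: 14.05
tool_pos: [0.6427, -0.0789, 0.0499]
tool_rot: [-70.5, 90.0, -160.5]
force: [-0.0, -0.2, 0.5]
gripper_width: 0.703
```

Call:
{"method": "step_arm", "body": {
  "dr": [
    [0,0,0],
    [0,0,0],
    [0,0,0],
    [0,0,0],
    [0,0,0],
    [0,0,0.12],
    [0,0,0.12],
    [0,0,0.12],
    [0,0,0.12],
    [0,0,0.12],
    [0,0,0.12],
    [0,0,0.12],
    [0,0,0.12],
    [0,0,0.12],
    [0,0,0.12],
    [0,0,0.12],
    [0,0,0.12],
    [0,0,0.12],
    [0,0,0],
    [0,0,0]
  ],
  "travel": [
    [0,0,0.015],
    [0,0,0.035],
    [0,0,0.04],
    [0,0,0.04],
    [0,0,0.03],
    [-0.01,-0.003,0],
    [-0.015,-0.004,0],
    [-0.015,-0.005,0],
    [-0.015,-0.005,0],
    [-0.015,-0.005,0],
    [-0.015,-0.005,0],
    [-0.018,-0.005,0],
    [-0.018,-0.005,0],
    [-0.018,-0.005,0],
    [-0.018,-0.005,0],
    [-0.018,-0.005,0],
    [-0.015,-0.004,0],
    [-0.008,-0.002,0],
    [0,0,0],
    [0,0,0]
  ],
  "claw": [0.06,0.06,0.0854,0.0854,0.0854,0.0854,0.0854,0.0854,0.0854,0.0854,0.0854,0.0854,0.0854,0.0854,0.0854,0.0854,0.0854,0.0854,0.0854,0.0854]
}}

```text
t: 16.05
tool_pos: [0.4452, -0.137, 0.2106]
tool_rot: [0.9, 89.9, 0.0]
force: [0.1, -0.1, 0.9]
gripper_width: 0.999
```

```bash
python3 w.py w5
```

```text
t 16.05 pos [ 0.4452 -0.137   0.2106] x [ 0.001  0.    -1.   ] jaw 89.1 w 0.999
cam [ 0.372 -0.136  0.374] [ 0.29 -0.   -0.96]
```

View pics/w5.png

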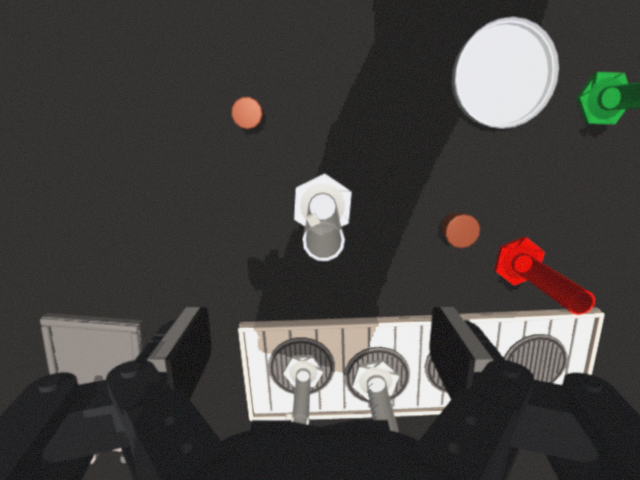

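```bash
python3 - <<'E'
from h import *
P=load('w5')
for n,u,v,z in(('foot',323,204,.006),('rim',323,242,.130),('c10disc',303,376,.016),('padR',303,366,.01),('c25disc',376,384,.016),('pad3',376,376,.01)):print(n,onz(P,u,v,z).round(4))
p=cv2.imread('pics/w5.png');cv2.imwrite('pics/w5c.png',cv2.resize(p[160:280,250:400],None,fx=4,fy=4,interpolation=cv2.INTER_CUBIC))
E
```

```text
foot [ 0.4425 -0.1339  0.006 ]
rim [ 0.4448 -0.1348  0.13  ]
c10disc [ 0.6351 -0.1584  0.016 ]
padR [ 0.6261 -0.1584  0.01  ]
c25disc [ 0.647  -0.0763  0.016 ]
pad3 [ 0.6407 -0.0757  0.01  ]
```

View pics/w5c.png

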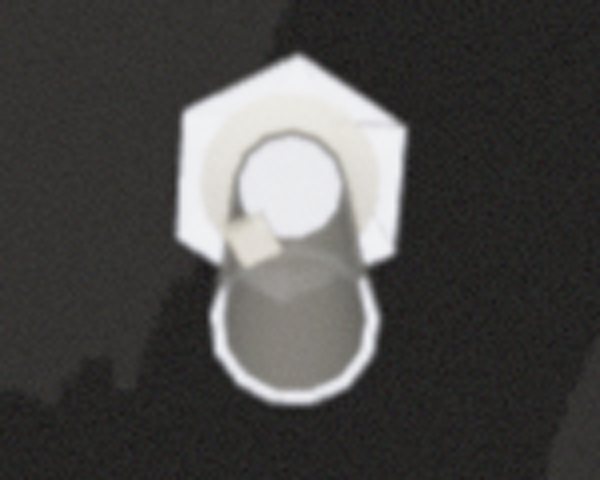

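Call:
{"method": "step_arm", "body": {
  "dr": [
    [0,0,0],
    [0,0,0],
    [0,0,0],
    [0,0,0],
    [0,0,0],
    [0,0,0],
    [0,0,0],
    [0,0,0],
    [0,0,0],
    [0,0,0],
    [0,0,0],
    [0,0,0],
    [0,0,0],
    [0,0,0],
    [0,0,0],
    [0,0,0],
    [0,0,0],
    [0,0,0],
    [0,0,0]
  ],
  "travel": [
    [-0.0012,0.0025,-0.02],
    [0,0,-0.025],
    [0,0,-0.025],
    [0,0,-0.025],
    [0,0,-0.025],
    [0,0,-0.015],
    [0,0,-0.008],
    [0,0,0],
    [0,0,0],
    [0,0,0],
    [0,0,0],
    [0,0,0],
    [0,0,0],
    [0,0,0],
    [0,0,0],
    [0,0,0],
    [0,0,0],
    [0,0,0],
    [0,0,0]
  ],
  "claw": [0.08,0.08,0.08,0.08,0.08,0.08,0.08,0.08,0.065,0.06,0.055,0.05,0.045,0.04,0.035,0.03,0.025,0.02,0.02]
}}

```text
t: 18.0
tool_pos: [0.4437, -0.1345, 0.067]
tool_rot: [-22.6, 90.0, -23.2]
force: [-0.8, -0.3, 5.8]
gripper_width: 0.313
```

Call:
{"method": "step_arm", "body": {
  "dr": [
    [0,0,0],
    [0,0,0],
    [0,0,0],
    [0,0,0],
    [0,0,0],
    [0,0,0],
    [0,0,0],
    [0,0,0],
    [0,0,0],
    [0,0,0],
    [0,0,0],
    [0,0,0],
    [0,0,0],
    [0,0,0],
    [0,0,0],
    [0,0,0]
  ],
  "travel": [
    [0,0,0.01],
    [0,0,0.02],
    [0,0,0.02],
    [0,0.012,0],
    [0,0.025,0],
    [0.01,0.03,0],
    [0.02,0.03,0],
    [0.025,0.025,0],
    [0.03,0.015,0],
    [0.03,0.01,0],
    [0.03,0.005,0],
    [0.022,0,0],
    [0.014,0,0],
    [0.006,0,0],
    [0,0,0],
    [0,0,0]
  ],
  "claw": [0.02,0.02,0.02,0.02,0.02,0.02,0.02,0.02,0.02,0.02,0.02,0.02,0.02,0.02,0.02,0.02]
}}

```text
t: 19.6
tool_pos: [0.6298, 0.0177, 0.1167]
tool_rot: [-175.9, 90.0, -176.5]
force: [-0.4, -0.1, -0.3]
gripper_width: 0.315
```

```bash
python3 w.py w6
```

```text
t 19.6 pos [0.6298 0.0177 0.1167] x [-0.001 -0.    -1.   ] jaw 89.4 w 0.315
cam [0.557 0.019 0.281] [ 0.29 -0.   -0.96]
```

View pics/w6.png

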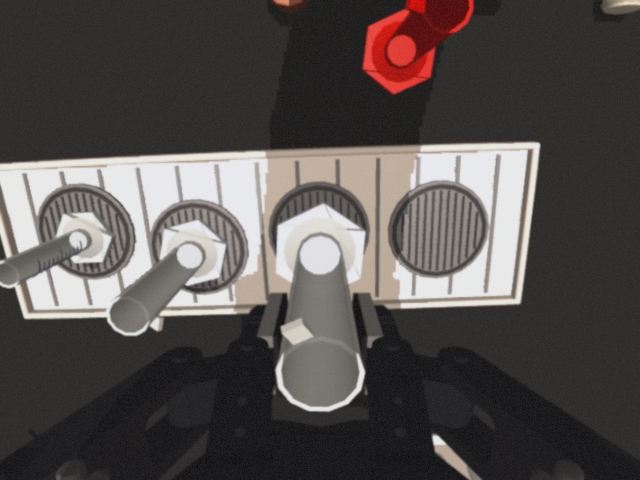

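c50 is held upright with its foot at about (321,250), over pad (319,231). The free left pad is at (438,229). c10 and c25 stand on the other two.

```bash
python3 - <<'E'
from h import *
P=load('w6')
for n,u,v,z in(('pad',319,231,.01),('padL',438.5,228.5,.01),('foot',320.5,250,.056),('rim',320,372,.18),('c10 rim',8,273,.09),('c25 rim',129,315,.115),('padR',86,231,.01),('pad3',200,246,.01)):print(n,onz(P,u,v,z).round(4))
E
```

```text
pad [0.6285 0.0171 0.01  ]
padL [0.6273 0.1062 0.01  ]
foot [0.6286 0.0182 0.056 ]
rim [0.629  0.0179 0.18  ]
c10 rim [ 0.6297 -0.1572  0.09  ]
c25 rim [ 0.6426 -0.0767  0.115 ]
padR [ 0.6266 -0.1593  0.01  ]
pad3 [ 0.6393 -0.0729  0.01  ]
```

Call:
{"method": "step_arm", "body": {
  "dr": [
    [0,0,0],
    [0,0,0],
    [0,0,0],
    [0,0,0],
    [0,0,0],
    [0,0,0],
    [0,0,0],
    [0,0,0],
    [0,0,0],
    [0,0,0],
    [0,0,0],
    [0,0,0],
    [0,0,0]
  ],
  "travel": [
    [0.001,-0.001,-0.008],
    [0,0,-0.011],
    [0,0,-0.011],
    [0,0,-0.006],
    [0,0,-0.003],
    [0,0,0],
    [0,0,0],
    [0,0,0],
    [0,0,0],
    [0,0,0],
    [0,0,0],
    [0,0,0],
    [0,0,0]
  ],
  "claw": [0.02,0.02,0.02,0.02,0.02,0.02,0.02,0.03,0.035,0.04,0.05,0.06,0.06]
}}

```text
t: 20.95
tool_pos: [0.6316, 0.0166, 0.0779]
tool_rot: [-43.7, 90.0, -44.4]
force: [-0.1, 0.4, 0.5]
gripper_width: 0.702
```

Call:
{"method": "step_arm", "body": {
  "dr": [
    [0,0,0],
    [0,0,0],
    [0,0,0],
    [0,0,0],
    [0,0,0],
    [0,0,0],
    [0,0,0.12],
    [0,0,0.12],
    [0,0,0.12],
    [0,0,0.12],
    [0,0,0.12],
    [0,0,0.12],
    [0,0,0.12],
    [0,0,0.12],
    [0,0,0.12],
    [0,0,0.12],
    [0,0,0.12],
    [0,0,0.12],
    [0,0,0.13],
    [0,0,0]
  ],
  "travel": [
    [0,0,0.015],
    [0,0,0.035],
    [0,0,0.04],
    [0,0,0.04],
    [0,0,0.03],
    [0,0,0.01],
    [-0.008,0.013,0],
    [-0.016,0.026,0],
    [-0.018,0.028,0],
    [-0.018,0.028,0],
    [-0.018,0.028,0],
    [-0.018,0.028,0],
    [-0.018,0.028,0],
    [-0.018,0.028,0],
    [-0.018,0.028,0],
    [-0.018,0.028,0],
    [-0.016,0.027,0],
    [-0.014,0.023,0],
    [-0.007,0.012,0],
    [0,0,0]
  ],
  "claw": [0.06,0.06,0.06,0.0854,0.0854,0.0854,0.0854,0.0854,0.0854,0.0854,0.0854,0.0854,0.0854,0.0854,0.0854,0.0854,0.0854,0.0854,0.0854,0.0854]
}}

```text
t: 22.95
tool_pos: [0.4253, 0.3431, 0.2482]
tool_rot: [24.5, 90.0, 114.2]
force: [0.4, -1.5, -0.1]
gripper_width: 1.003
```

```bash
python3 w.py w7
```

```text
t 22.95 pos [0.4253 0.3431 0.2482] x [-0.  0. -1.] jaw 179.7 w 1.003
cam [0.425 0.27  0.412] [ 0.    0.29 -0.96]
```

View pics/w7.png

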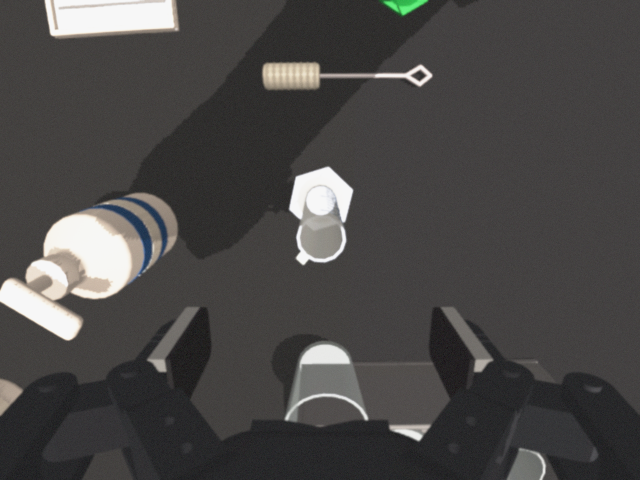

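c100 has its foot at (322,197), its rim at (321,238) and its spout at (303,258). A glass beaker stands at (327,390) just beyond it, so I'll check the clearance.

```bash
python3 - <<'E'
from h import *
P=load('w7');d=P['d']
for n,u,v,z in(('foot',322,197,.006),('disc',321,200,.01),('rim',321.5,237.5,.160)):print(n,onz(P,u,v,z).round(4))
for u,v in((290,420),(300,405),(327,397),(360,405),(327,345),(300,362),(350,362),(345,370),(400,425)):
    o,r=ray(P,u,v);print(u,v,(o+r*d[v,u]).round(3))
E
```

```text
foot [0.4226 0.3395 0.006 ]
disc [0.4237 0.3421 0.01  ]
rim [0.4238 0.3415 0.16  ]
290 420 [0.457 0.562 0.088]
300 405 [0.447 0.55  0.08 ]
327 397 [0.418 0.549 0.069]
360 405 [0.386 0.527 0.108]
327 345 [0.417 0.518 0.013]
300 362 [0.449 0.532 0.027]
350 362 [0.39  0.533 0.026]
345 370 [0.398 0.521 0.059]
400 425 [0.346 0.55  0.11 ]
```

Call:
{"method": "step_arm", "body": {
  "dr": [
    [0,0,0],
    [0,0,0],
    [0,0,0],
    [0,0,0],
    [0,0,0],
    [0,0,0],
    [0,0,0],
    [0,0,0],
    [0,0,0],
    [0,0,0],
    [0,0,0],
    [0,0,0],
    [0,0,0],
    [0,0,0],
    [0,0,0],
    [0,0,0],
    [0,0,0],
    [0,0,0],
    [0,0,0],
    [0,0,0]
  ],
  "travel": [
    [-0.001,-0.002,-0.02],
    [0,0,-0.025],
    [0,0,-0.025],
    [0,0,-0.025],
    [0,0,-0.025],
    [0,0,-0.02],
    [0,0,-0.011],
    [0,0,0],
    [0,0,0],
    [0,0,0],
    [0,0,0],
    [0,0,0],
    [0,0,0],
    [0,0,0],
    [0,0,0],
    [0,0,0],
    [0,0,0],
    [0,0,0],
    [0,0,0],
    [0,0,0]
  ],
  "claw": [0.0854,0.0854,0.0854,0.0854,0.0854,0.0854,0.0854,0.0854,0.07,0.06,0.055,0.05,0.047,0.044,0.041,0.038,0.035,0.03,0.025,0.025]
}}

```text
t: 25.0
tool_pos: [0.4255, 0.3397, 0.097]
tool_rot: [15.2, 90.0, 104.6]
force: [-2.5, 0.7, 5.4]
gripper_width: 0.384
```

Call:
{"method": "step_arm", "body": {
  "dr": [
    [0,0,0],
    [0,0,0],
    [0,0,0],
    [0,0,0],
    [0,0,0],
    [0,0,0],
    [0,0,0],
    [0,0,0],
    [0,0,0],
    [0,0,0],
    [0,0,0],
    [0,0,0],
    [0,0,0],
    [0,0,0],
    [0,0,0],
    [0,0,0]
  ],
  "travel": [
    [0,0,0.01],
    [0,0,0.02],
    [0,0,0.022],
    [0.006,-0.007,0],
    [0.014,-0.016,0],
    [0.022,-0.025,0],
    [0.026,-0.03,0],
    [0.026,-0.03,0],
    [0.026,-0.03,0],
    [0.026,-0.03,0],
    [0.026,-0.03,0],
    [0.018,-0.021,0],
    [0.01,-0.011,0],
    [0.0035,-0.0047,0],
    [0,0,0],
    [0,0,0]
  ],
  "claw": [0.025,0.025,0.025,0.025,0.025,0.025,0.025,0.025,0.025,0.025,0.025,0.025,0.025,0.025,0.025,0.025]
}}

```text
t: 26.6
tool_pos: [0.6249, 0.11, 0.1486]
tool_rot: [105.3, 90.0, -165.3]
force: [-0.8, 0.2, 0.2]
gripper_width: 0.388
```

```bash
python3 w.py w8
```

```text
t 26.6 pos [0.6249 0.11   0.1486] x [-0.001 -0.    -1.   ] jaw 179.4 w 0.388
cam [0.624 0.037 0.313] [ 0.    0.29 -0.96]
```

View pics/w8.png

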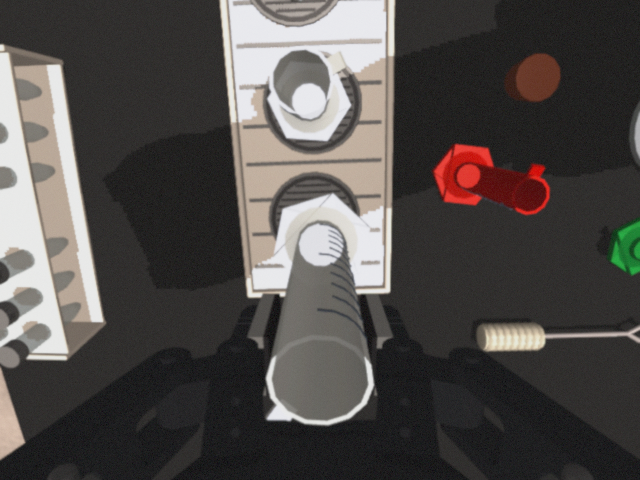

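```bash
python3 - <<'E'
from h import *
P=load('w8')
for n,u,v,z in(('pad',314,218,.01),('foot',320.5,240,.0576),('rim',320,379,.2116),('c50disc',309,100,.02),('pad2',314,105,.01)):print(n,onz(P,u,v,z).round(4))
E
```

```text
pad [0.6293 0.106  0.01  ]
foot [0.6241 0.1111 0.0576]
rim [0.6247 0.112  0.2116]
c50disc [0.6316 0.0151 0.02  ]
pad2 [0.6281 0.018  0.01  ]
```

Call:
{"method": "step_arm", "body": {
  "dr": [
    [0,0,0],
    [0,0,0],
    [0,0,0],
    [0,0,0],
    [0,0,0],
    [0,0,0],
    [0,0,0],
    [0,0,0],
    [0,0,0],
    [0,0,0],
    [0,0,0],
    [0,0,0],
    [0,0,0],
    [0,0,0]
  ],
  "travel": [
    [0.0022,-0.0025,-0.004],
    [0.0022,-0.0025,-0.01],
    [0,0,-0.011],
    [0,0,-0.009],
    [0,0,-0.005],
    [0,0,-0.002],
    [0,0,0],
    [0,0,0],
    [0,0,0],
    [0,0,0],
    [0,0,0],
    [0,0,0],
    [0,0,0],
    [0,0,0]
  ],
  "claw": [0.025,0.025,0.025,0.025,0.025,0.025,0.025,0.025,0.036,0.04,0.045,0.055,0.065,0.065]
}}

```text
t: 28.05
tool_pos: [0.6299, 0.1042, 0.1077]
tool_rot: [153.0, 90.0, -117.6]
force: [0.4, 0.2, -0.1]
gripper_width: 0.759
```

```bash
python3 w.py w9
```

```text
t 28.05 pos [0.6299 0.1042 0.1077] x [-0. -0. -1.] jaw 179.4 w 0.759
cam [0.629 0.031 0.272] [ 0.    0.29 -0.96]
```

View pics/w9.png

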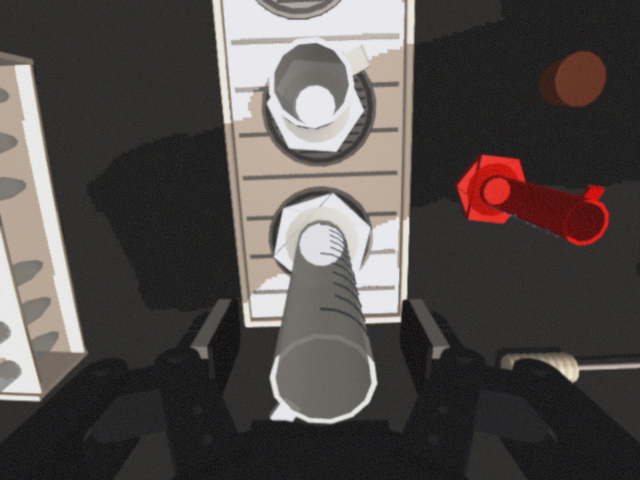

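c100 stands released, with the fingers clear on both sides and its foot centred on the pad. I'll retreat upwards and look again.

Call:
{"method": "step_arm", "body": {
  "dr": [
    [0,0,0],
    [0,0,0],
    [0,0,0],
    [0,0,0],
    [0,0,0],
    [0,0,0],
    [0,0,0],
    [0,0,0],
    [0,0,0],
    [0,0,0],
    [0,0,0],
    [0,0,0],
    [0,0,0],
    [0,0,0],
    [0,0,0],
    [0,0,0]
  ],
  "travel": [
    [0,0,0.01],
    [0,0,0.025],
    [0,0,0.035],
    [0,0,0.04],
    [0,0,0.04],
    [0,0,0.02],
    [-0.015,0.015,0],
    [-0.02,0.03,0],
    [-0.02,0.035,0],
    [-0.02,0.035,0],
    [-0.02,0.035,0],
    [-0.02,0.035,0],
    [-0.02,0.035,0],
    [-0.02,0.03,0],
    [-0.01,0.01,0],
    [0,0,0]
  ],
  "claw": [0.07,0.07,0.07,0.07,0.0854,0.0854,0.0854,0.0854,0.0854,0.0854,0.0854,0.0854,0.0854,0.0854,0.0854,0.0854]
}}

```text
t: 29.7
tool_pos: [0.4633, 0.3658, 0.2785]
tool_rot: [-16.8, 90.0, 72.7]
force: [-0.4, -0.7, -1.0]
gripper_width: 0.997
```

```bash
python3 - <<'E'
from h import *
from w import state
from scipy.optimize import least_squares
state()
p,d=capture('top');p=np.ascontiguousarray(p[:,:,::-1]);P=camera_params('top')
q,_=capture('scene')
pads=[(.6295,-.1619,80,8.25),(.6428,-.0761,105,11),(.6309,.0158,130,14),(.6308,.1054,160,17)]
U,V=np.meshgrid(np.arange(235,405),np.arange(140,245))
W=np.array([ (lambda o,r:o+r*d[v,u])(*ray(P,u,v)) for u,v in zip(U.ravel(),V.ravel()) if d[v,u]>0])
for x,y,h,r in pads:
    h/=1000;r/=1000
    t=W[(np.hypot(W[:,0]-x,W[:,1]-y)<.04)&(W[:,2]>.038)&(W[:,2]<h-.005)]
    def fit(t):return least_squares(lambda c:np.hypot(t[:,0]-c[0],t[:,1]-c[1])-r,[x,y],loss='soft_l1',f_scale=.001).x
    top=W[(np.hypot(W[:,0]-x,W[:,1]-y)<.04)][:,2].max()
    z=np.median(t[:,2]);print(h,len(t),'axis',fit(t).round(4),'off mm',((fit(t)-[x,y])*1e3).round(1),'lo/hi',fit(t[t[:,2]<z]).round(4),fit(t[t[:,2]>=z]).round(4),'zmax',top.round(3))
cv2.imwrite('pics/top9.png',cv2.resize(p[130:330,140:460],None,fx=2.4,fy=2.4));cv2.imwrite('pics/scene9.png',q[:,:,::-1])
E
```

```text
t 29.7 pos [0.4633 0.3658 0.2785] x [ 0.  0. -1.] jaw 179.5 w 0.997
0.08 38 axis [ 0.6316 -0.1604] off mm [2.1 1.5] lo/hi [ 0.6318 -0.1603] [ 0.6315 -0.1604] zmax 0.097
0.105 89 axis [ 0.6444 -0.0792] off mm [ 1.6 -3.1] lo/hi [ 0.6446 -0.0793] [ 0.6441 -0.079 ] zmax 0.122
0.13 159 axis [0.6331 0.0144] off mm [ 2.2 -1.4] lo/hi [0.6335 0.0145] [0.6327 0.0142] zmax 0.149
0.16 273 axis [0.6304 0.1054] off mm [-0.4  0. ] lo/hi [0.6307 0.1053] [0.63   0.1056] zmax 0.176
```

View pics/top9.png

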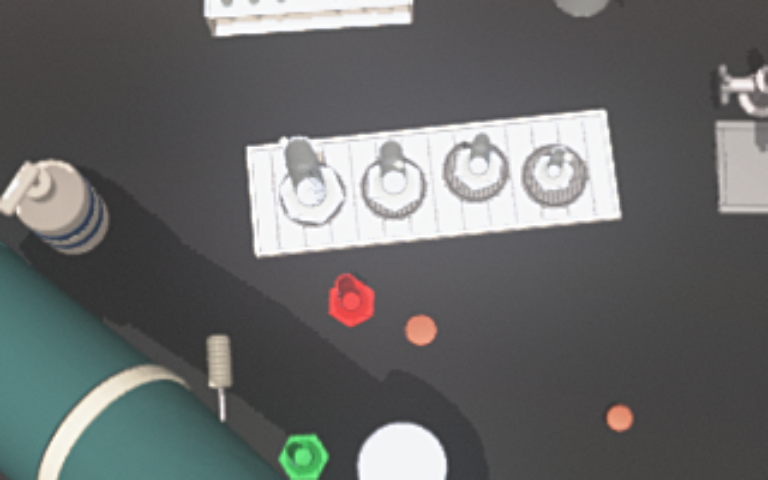

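View pics/scene9.png

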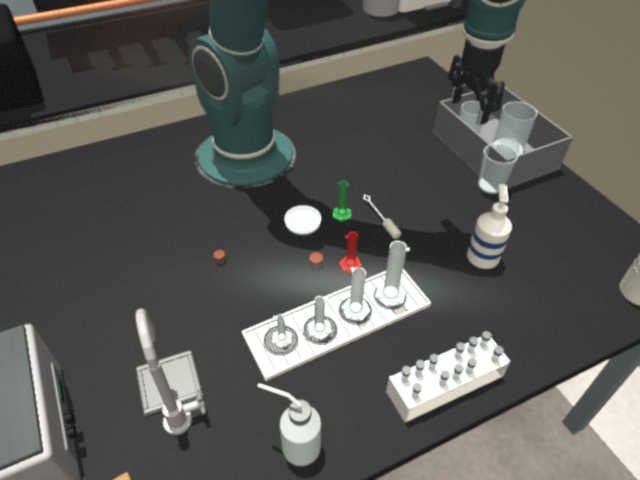

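Both views show all four standing on their pads, rising away from the tap. Every axis is within 4 mm of its pad's middle, and the gripper is clear. I'm handing in.

```bash
python3 -c "
from cell import *
print(job_done())"
```

```text
the job is handed in; nothing more can be done
None
```

All four cylinders are standing free on their own pads, shortest nearest the tap and tallest at the far end. I handed the job in at about 30 s; `job_done` gives no verdict. I placed them one at a time, in order of height: 10, 25, 50, then 100.

| Check after the arm withdrew (top camera) | Result |
|---|---|
| Axis offset from pad middle, 10 ml | 2.6 mm |
| Axis offset from pad middle, 25 ml | 3.5 mm |
| Axis offset from pad middle, 50 ml | 2.6 mm |
| Axis offset from pad middle, 100 ml | 0.4 mm |
| Lean | Upper and lower halves of each tube agree within 1 mm, so no visible lean |
| Highest point of each cylinder | 6–9 mm above the expected rim height; a similar excess of 4–6 mm showed with them on the bench, so I put it down to depth noise |

- **Disagreements:** wrist and top camera measurements of the pads differed by up to about 4 mm. That is inside the 15 mm allowed, so I took values in between.
- **Rest of the scene:** the last scene and top pictures show the red and green look-alikes untouched. The gripper was clear of everything.

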